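Click a battery pack home in its leaning dock

TASK

Put the cordless-tool battery pack on charge: take it from the bench, slide it nose down into the leaning bay of the dock and push: the bay gives way down its mast until it meets its stop, then the pack goes past the sprung balls and clicks fully home on the bay floor. Either way round fits; push firmly but do not ram it, and leave the masking tape, wax tin, sanding block and glue bottle where they stand.

Things in the scene. Friction and masses are not known exactly. Their poses are not given: they have to be found in the camera images.
- pack: Loose black battery pack, orange band near its grey top end, 48 x 66 x 120 mm (x, y, z), 0.3 to 0.55 kg, standing upright. Origin: centre of its nose end (underside as it stands), z up its length. Tapered nose: 40 x 48 mm over the first 8 mm. Same after half a turn about z. Grip it from above across the flat faces at x = +-24 mm, top 45 mm; a 50 N grip holds it while pushing.
- pack_top (a point): Centre of the pack's flat grey top end, 120 mm from its origin; a good place to press.
- pack_notch (a point): Middle of the pack, 40 mm above its origin, level with its notches: each y side (y = +-33 mm) has a grey rail 24 mm wide, 5 mm high with rounded ends, from z = 8 to 34 and 46 to 115 mm; the gap between is the notch for the balls.
- bay: Bay of the dock: grey open box, orange rim, on a leaning mast on a black base plate 150 x 120 mm fixed to the bench. Origin: centre of the bay floor, 60 to 90 mm above the bench at the start. z is the way out, leaning 30 degrees from vertical to the dock's front (roughly to the robot); y is level. Seated, the pack's frame coincides with it (or is half a turn about z off); 50 mm stand out.
- bay_mouth (a point): Centre of the bay's mouth, 70 mm out from the floor. Inside 51 mm (x) by 69 mm (y), 1.5 mm clear of the pack on each side; walls 8 mm thick, rounded rims. The bay sits on a stiff slide: a push of about 11 N or more drives it down the mast along its own z, by 14 to 40 mm, to a firm stop; only there can the pack be pushed past the balls. It stays where it is left.
- bay_balls (a point): Point midway between the two sprung balls, 40 mm above the bay floor. Each steel ball, 9 mm radius, stands 6 mm out of a y wall. A pack slid in stops at them with its nose about 38 mm above the floor. Pushing past takes 12 to 20 N; if the pack is askew it wedges: ease off, line it up and push again. From about 9 mm above the floor the balls help to draw it home.
- bay_plate (a point): Middle of a small sprung black contact plate, top 13 mm above the bay floor, in line with it; it gives way to flush and pushes back with 4 to 6 N. A pack let go before it has clicked stays proud or is pushed back up; a clicked one stays with its nose on the floor.
- masking_tape: Roll of masking tape lying flat, 100 mm across, 25 mm high, loose; origin at the centre of its underside. Leave alone.
- wax_tin: Dark red round wax tin, 86 mm across, 38 mm high, loose; origin at the centre of its underside. Leave alone.
- sanding_block: Cork sanding block wrapped in abrasive paper, 65 x 110 x 37 mm, loose; origin at the centre of its underside. Leave alone.
- glue_bottle: White glue bottle with red nozzle, 60 mm across, 218 mm high, loose; origin at the centre of its underside. Leave alone.

How it is judged:
At the end, for the whole second after the job is handed in: The pack stands in the bay, nose down, within 3 mm of the bay floor along the bay and within 5 mm of the seat in all, in line with the bay within 5 degrees, at rest and released (z of pack in the frame of bay between -0.003 and 0.003 m and distance between pack and bay below 0.005 m and angle between the z axis of pack and the z axis of bay, either way round below 0.09 rad and linear speed of pack below 0.02 m/s and contact force between the fingers and pack below 0.1 N); the robot touches nothing.
It fails at once if the pack is rammed into the dock (more than 130 N between pack and dock) (contact force between pack and bay above 130 N).
It fails at once if a bystander (masking tape, wax tin, sanding block, glue bottle) is shifted by more than 30 mm (distance of any of masking_tape, wax_tin, sanding_block, glue_bottle from where it was at the start of the episode above 0.03 m).
It also fails if it takes over 51 s, if anything falls off the work surface, if the arm or the gripper's body presses on something with over 40 N, if the wrist force passes 120 N, or if a joint passes its speed limit or range.

ROBOT

A 7-joint arm with a two-finger parallel gripper is mounted at the origin on a cart in front of the work surface, level with it; the furniture and walls round the work are solid. World frame = base frame: x ahead of the robot, y to its left, z up, the work surface at z = 0. Lengths are in m, angles in rad, forces in N, time in s.
With the tool pointing down it reaches from about 0.4 to 0.875 m from the base axis. Payload 4.4 kg.
Tool frame: the origin (TCP) lies midway between the tips of the shut fingers; the grasp point (between the pads) lies 19 mm behind it; z points along the fingers, y is the line along which they close (so a half turn about z gives the same grasp; the last joint's range is limited). The gripper opens to 85 mm and grips with 20 to 120 N. Pads are 22 mm wide; open, the fingers measure 114 mm over their backs; the gripper's body (76 mm by 85 mm) begins 54 mm behind the grasp point. The pads swing forward as they close: fully open they stand 13 mm farther back than shut.
Start: joints at [1.156, 0.628, 0.038, 1.517, -0.027, 0.996, -0.02], TCP at [0.222, -0.611, 0.231] pointing down, gripper open.
Joint ranges: [-3.06, 3.06], [-0.37, 2.12], [-1.25, 1.32], [0.18, 2.47], [-1.1, 4.24], [0.23, 1.98], [-2.94, 2.94]. Speed limits (rad/s): [2.57, 2.57, 3.14, 3.14, 3.14, 3.14, 3.14].

INTERFACE

Orientations are given as a unit quaternion [x, y, z, w].
In Python, from bench import arm, optics, job_done gives the robot as it stands (arm), with the cameras (optics) and the job as plain functions.
- The arm moves only by the tool jog_arm, called after "Call:" in YAML: its name, and indented under it one key for each argument. Schema: {"type":"object","properties":{"plan":{"type":"object","properties":{"sx":{"type":"array","items":{"type":"number"},"minItems":1,"maxItems":20},"sy":{"type":"array","items":{"type":"number"},"minItems":1,"maxItems":20},"sz":{"type":"array","items":{"type":"number"},"minItems":1,"maxItems":20},"drx":{"type":"array","items":{"type":"number"},"minItems":1,"maxItems":20},"dry":{"type":"array","items":{"type":"number"},"minItems":1,"maxItems":20},"drz":{"type":"array","items":{"type":"number"},"minItems":1,"maxItems":20}},"additionalProperties":false,"required":["sx","sy","sz","drx","dry","drz"]},"jaw":{"type":"number"},"clamp_n":{"type":"number"},"only":{"type":"string"},"quiet":{"type":"boolean"},"lines":{"type":"string"}},"required":["plan"],"additionalProperties":false}. plan is an object with one list for each field, all of the same length, 1 to 20, a row being the entries at one place: sx, sy, sz (the shift in a scale on which 1.0 is 40 cm), drx, dry, drz (a rotation vector in a scale on which 1.0 is pi rad); each row is the pose to reach, as a shift and turn from the pose commanded when the call began, along the tool's axes at that moment; what a row does not reach only later rows make up. A row lasts 1/8 s, in which the tool goes at most 0.0625 m and 0.188 rad, less where a joint would pass 70% of its speed; a pose out of reach is approached as far as the arm can. jaw is the opening from 0.0 (shut) to 1.0 (fully open), set as the call begins (left out keeps the last). The fingers move at their own pace and stop on an object; clamp_n is the grip in N (left out, the last holds). Time passes only in rows, so rows that do not move let the fingers close. The tool returns the time, the measured TCP pose, the force, the opening and the grip force at its end. only (a regular expression) keeps the lines of the reply that match it, lines (a string "A,B") keeps lines A to B, and quiet returns only ok. A shift or turn number past 1, either way, is cut back to 1. Input that does not fit is refused with a message, and nothing moves.
- arm.sense(): the state, without advancing time (a new reading comes with each control period).
- optics.camera(name): name is "scene" or "top" or "wrist"; returns a dict with "pixels" (420x560x3 uint8, blue, green, red), "range_z" (420x560 float32, m along the optical axis (not along the pixel's ray), 0 where there is no reading), "fx", "fy", "cx", "cy" (pixels), "D" ([k1, k2, p1, p2, k3] as OpenCV has them; the pictures are not rectified), "rvec" (rotation vector, rad) and "tvec" (3), from world to camera coordinates, as OpenCV has them. Camera axes: x right, y down, z forward; pixel columns grow to the right and rows downward; lengths in m; the calibration is good to about 2 mm. A picture is of the moment at which its call begins.
- job_done(): hands the job in; it is judged then, once.
The state is a dict: "time_s": time; "qpos": joint angles; "joint_vel": joint speeds; "joint_torque": joint torques, N m; "ee_pos": TCP position; "tcp_rot": TCP orientation; "wrist_force": force on the tool from outside, world axes, zero at the start; "moment": the same for the moment, N m; "grip_width": opening from 0.0 (shut) to 1.0 (fully open); "gripper_force": force on a finger pad.
Only numpy, scipy, OpenCV 4.12 (cv2) and the standard library are available. Lean on these libraries where they do the work, as an engineer would, in place of code of your own. Each camera call takes 0.05 s, during which the arm holds its last target. There are 200 camera calls.

## Working session

There is one attempt and no reset: what is moved stays moved. The work goes in short steps, Python scripts to look and compute and a tool call to move; the robot and the scene stay as the last step left them, time stands still between calls to the robot, and variables do not carry over. Pictures are saved under pics/ and viewed, at most 10 in all, crops included, and the job is handed in when it is done.

```bash
ls; mkdir -p pics
```

Run:
```python
from bench import arm, optics, job_done
import cv2,numpy as np,pickle
for n in("scene","top"):
    c=optics.camera(n);cv2.imwrite(f"pics/{n}0.png",c["pixels"]);pickle.dump(c,open(f"{n}0.pkl","wb"))
    R=cv2.Rodrigues(np.array(c["rvec"]))[0];print(n,c["fx"],c["D"],-R.T@np.array(c["tvec"]).ravel(),R[2])
s=arm.sense();print(s)
```

```text
bench.py
pics
scene 460.01175950904974 [-0.11039634  0.          0.          0.          0.        ] [0.05350044 0.53466385 0.61078386] [ 0.51195386 -0.68304468 -0.52091575]
top 401.0558705650481 [-0.10017586  0.          0.          0.          0.        ] [ 0.43800654 -0.13860782  1.01572866] [ 0.13130307  0.00929744 -0.99129867]
{'time_s': 0.1, 'qpos': array([ 1.15620838,  0.62926913,  0.03845105,  1.51824256, -0.0270176 ,
        0.99632873, -0.01999795]), 'joint_vel': array([-1.46197447e-04, -2.70781155e-03, -7.52296492e-05, -3.06441709e-03,
        1.03191789e-03, -7.49084680e-04,  3.57879137e-03]), 'joint_torque': array([ 3.34013777e-03, -5.64527929e+01,  1.23055849e+00, -1.93971634e+01,
        1.12292968e-02,  5.48025899e-03,  1.71689010e-05]), 'ee_pos': array([ 0.22198311, -0.61032655,  0.23047926]), 'tcp_rot': array([ 9.84832549e-01,  1.73505339e-01, -1.53477680e-04, -8.51185007e-04]), 'wrist_force': array([0.32042557, 0.47082132, 0.28440182]), 'moment': array([ 0.00247719,  0.03482208, -0.06214858]), 'gripper_force': 0.0, 'grip_width': 1.0013838664132078}
```

View pics/scene0.png

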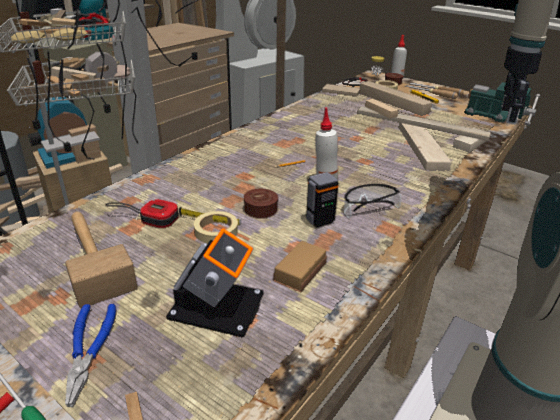

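View pics/top0.png

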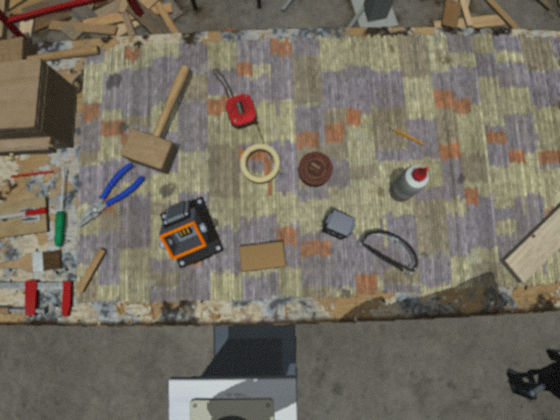

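The scene view shows the pack at about (322,200) and the orange bay rim at (228,253). The top view shows the pack's grey top at (338,223), the rim at (184,239), the sanding block at (262,255), the tape at (260,163), the tin at (315,168) and the bottle at (410,180).

Create h.py:
```python
import cv2,numpy as np,pickle
def cloud(c):
    K=np.array([[c["fx"],0,c["cx"]],[0,c["fy"],c["cy"]],[0,0,1.]])
    h,w=c["range_z"].shape
    uv=np.mgrid[:h,:w][::-1].reshape(2,-1).T.astype(np.float64)
    n=cv2.undistortPoints(uv[:,None],K,np.array(c["D"]))[:,0]
    z=c["range_z"].reshape(-1,1).astype(float)
    R=cv2.Rodrigues(np.array(c["rvec"]))[0]
    P=(np.hstack([n*z,z])-np.array(c["tvec"]).ravel())@R
    P[z[:,0]==0]=np.nan
    return P.reshape(h,w,3)
def orange(c):
    hsv=cv2.cvtColor(c["pixels"],cv2.COLOR_BGR2HSV)
    return cv2.inRange(hsv,(5,200,150),(22,255,255))>0
```

Run:
```python
from h import *
for n,(x0,x1,y0,y1),(a0,a1,b0,b1) in (("scene",(195,260,220,285),(295,350,165,235)),("top",(150,225,190,275),(315,365,200,245))):
    c=pickle.load(open(n+"0.pkl","rb"));P=cloud(c);m=orange(c)
    S=np.zeros_like(m);S[y0:y1,x0:x1]=1
    q=P[m&S];q=q[~np.isnan(q[:,0])]
    ctr=np.median(q,0);q=q[np.linalg.norm(q-ctr,axis=1)<.08]
    nrm=np.linalg.svd(q-q.mean(0))[2][2];nrm*=np.sign(nrm[2])
    for _ in range(3):
        d=(q-q.mean(0))@nrm; q=q[abs(d)<.005]; nrm=np.linalg.svd(q-q.mean(0))[2][2];nrm*=np.sign(nrm[2])
    yv=np.cross([0,0,1],nrm);yv/=np.linalg.norm(yv);xv=np.cross(yv,nrm)
    u=np.c_[q@xv,q@yv].astype(np.float32);r=cv2.minAreaRect(u)
    C=r[0][0]*xv+r[0][1]*yv+(q@nrm).mean()*nrm
    print(n,len(q),"rim n",nrm.round(3),"tilt",np.degrees(np.arccos(nrm[2])),"az",np.degrees(np.arctan2(nrm[1],nrm[0])),"rect",r,"C",C.round(4))
    p=P[b0:b1,a0:a1].reshape(-1,3);p=p[(p[:,2]>.111)&(p[:,2]<.135)]
    r=cv2.minAreaRect(p[:,:2].astype(np.float32));print("pack",len(p),r,np.median(p[:,2]),p[:,:2].min(0),p[:,:2].max(0))
    print("table z",np.nanmedian(P[150:300,100:400,2]))
```

```text
scene 444 rim n [-0.466 -0.183  0.866] tilt 30.020607907189603 az -158.51695785679624 rect ((-0.48690423369407654, 0.09748461842536926), (0.08453931659460068, 0.06499961018562317), 89.92633056640625) C [0.4855 0.0863 0.1366]
pack 302 ((0.5179087519645691, -0.2626768946647644), (0.05810493975877762, 0.048700880259275436), 66.84497833251953) 0.11805698633606374 [ 0.48770752 -0.29879288] [ 0.54831591 -0.23254956]
table z -0.00013491676312277353
top 302 rim n [-0.464 -0.186  0.866] tilt 30.013348382888655 az -158.2068859568581 rect ((-0.48695674538612366, 0.10339724272489548), (0.08115537464618683, 0.0662301778793335), 89.34944152832031) C [0.4868 0.0833 0.1375]
pack 526 ((0.5189154744148254, -0.26683545112609863), (0.06329973042011261, 0.04728784039616585), 65.83078002929688) 0.11865514280816677 [ 0.48889938 -0.2993325 ] [ 0.55123234 -0.23489315]
table z 0.00017982459058695754
```

Add to h.py:
```python
from scipy.spatial.transform import Rotation as Ro
def toolR(yaw,tilt=0):
    # tool y at azimuth yaw (deg), tool z tilted forward along that azimuth from straight down
    a,t=np.radians(yaw),np.radians(tilt); e=np.array([np.cos(a),np.sin(a),0]);k=np.array([0,0,1.])
    z=np.sin(t)*e-np.cos(t)*k; y=np.cos(t)*e+np.sin(t)*k
    return np.c_[np.cross(y,z),y,z]
def delta(s,p,R):
    R0=Ro.from_quat(s["tcp_rot"]).as_matrix()
    return np.r_[R0.T@(np.array(p)-s["ee_pos"]),Ro.from_matrix(R0.T@R).as_rotvec()].round(4)
```

Run:
```python
from bench import arm, optics, job_done
from h import *
s=arm.sense();print(delta(s,[.5187,-.2655,.2],toolR(-24)))
```

```text
[ 3.967e-01 -2.226e-01  3.090e-02 -1.600e-03 -7.000e-04 -8.031e-01]
```

Careful with the scale: shifts go in shares of 40 cm and turns go in shares of pi rad. That gives: 0.3967 m is 0.9918, 0.35 m is 0.875, -0.803 rad is -0.2556.

Call:
jog_arm:
  plan: {"sx": [0.125,0.25,0.375,0.5,0.625,0.75,0.875,0.9918,0.9918,0.9918],"sy": [-0.07,-0.14,-0.21,-0.28,-0.35,-0.42,-0.49,-0.5565,-0.5565,-0.5565],"sz": [0,0,0,0,0,0.025,0.05,0.0773,0.0773,0.0773],"drx": [0,0,0,0,0,0,0,0,0,0],"dry": [0,0,0,0,0,0,0,0,0,0],"drz": [-0.0318,-0.0637,-0.0955,-0.1273,-0.1592,-0.191,-0.2228,-0.2556,-0.2556,-0.2556]}
  jaw: 1.0
  clamp_n: 50

```text
time_s: 1.35
ee_pos: [0.5182, -0.2665, 0.2]
tcp_rot: [0.839, 0.544, -0.001, -0.0]
wrist_force: [-0.9, -0.8, 0.5]
grip_width: 0.999
gripper_force: 0.0
```

Run:
```python
from bench import arm, optics, job_done
from h import *
s=arm.sense();print(s["qpos"].round(2),delta(s,[.5187,-.2655,.082],toolR(-24)))
c=optics.camera("wrist");cv2.imwrite("pics/w1.png",c["pixels"])
P=cloud(c).reshape(-1,3);p=P[(P[:,2]>.111)&(P[:,2]<.13)&(np.hypot(P[:,0]-.519,P[:,1]+.266)<.06)]
print(len(p),cv2.minAreaRect(p[:,:2].astype(np.float32)),np.median(p[:,2]))
```

```text
[ 0.55  0.57 -0.19  1.74  0.14  0.84 -0.12] [ 1.20e-03  1.00e-04  1.18e-01 -1.20e-03  9.00e-04 -7.00e-04]
6340 ((0.5195651650428772, -0.26772528886795044), (0.06566807627677917, 0.047926440834999084), 65.25169372558594) 0.11993057359845484
```

View pics/w1.png

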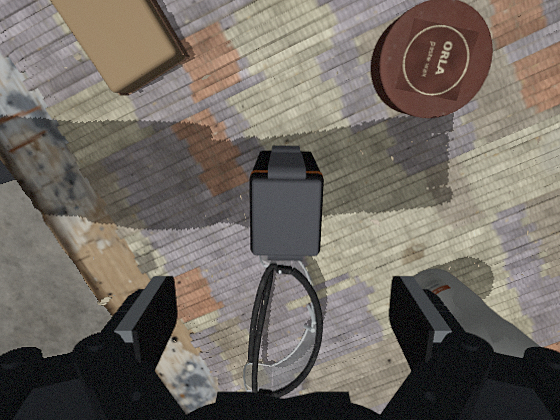

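The wrist view shows the pack's top at about (286,217), upright and centred between the open fingers, with its narrow side across them. I'll go down and grip.

Run:
```python
from bench import arm, optics, job_done
from h import *
print(delta(arm.sense(),[.5194,-.2674,.082],toolR(-24.6)))
```

```text
[ 0.0008  0.0015  0.1182 -0.0007  0.0013  0.0082]
```

Call:
jog_arm:
  plan: {"sx": [0.0038,0.0038,0.0038,0.0038,0.0038,0.0038],"sy": [0.0038,0.0038,0.0038,0.0038,0.0038,0.0038],"sz": [0.075,0.15,0.225,0.275,0.295,0.295],"drx": [0,0,0,0,0,0],"dry": [0,0,0,0,0,0],"drz": [0.0032,0.0032,0.0032,0.0032,0.0032,0.0032]}
  jaw: 1.0
  clamp_n: 50

```text
time_s: 2.15
ee_pos: [0.5203, -0.2664, 0.0825]
tcp_rot: [0.842, 0.54, -0.0, 0.0]
wrist_force: [0.1, -0.0, 0.2]
grip_width: 1.0
gripper_force: 0.0
```

Call:
jog_arm:
  plan: {"sx": [0,0,0,0,0,0],"sy": [0,0,0,0,0,0],"sz": [0,0,0,0,0,0],"drx": [0,0,0,0,0,0],"dry": [0,0,0,0,0,0],"drz": [0,0,0,0,0,0]}
  jaw: 0.0
  clamp_n: 60

```text
time_s: 2.9
ee_pos: [0.5212, -0.2656, 0.0835]
tcp_rot: [0.841, 0.54, 0.0, 0.001]
wrist_force: [-0.5, 0.7, 5.8]
grip_width: 0.555
gripper_force: 63.4
```

```bash
python3 -c "
from bench import arm, optics, job_done
from h import *
s=arm.sense();print(delta(s,[.45,.075,.30],toolR(21.7,30)),s['gripper_force'])"
```

```text
[ 0.28   -0.2062 -0.2168 -0.4935  0.2121 -0.7886] 63.368897438049316
```

In the tool's units: -0.2 m is -0.5, -0.18 m is -0.45.

Call:
jog_arm:
  plan: {"sx": [0,0,0,0,0,0],"sy": [0,0,0,0,0,0],"sz": [-0.075,-0.2,-0.325,-0.45,-0.5,-0.5],"drx": [0,0,0,0,0,0],"dry": [0,0,0,0,0,0],"drz": [0,0,0,0,0,0]}
  clamp_n: 60

```text
time_s: 3.65
ee_pos: [0.5212, -0.2654, 0.2833]
tcp_rot: [0.841, 0.54, 0.001, 0.001]
wrist_force: [0.4, 0.4, -4.8]
grip_width: 0.548
gripper_force: 64.5
```

```bash
python3 -c "
from bench import arm, optics, job_done
from h import *
s=arm.sense();C=np.array([.4862,.0848,.137]);R=toolR(21.7,30);print(delta(s,C-.1535*R[:,2],R),s['qpos'].round(2))"
```

```text
[ 0.2485 -0.2306  0.0129 -0.4925  0.2123 -0.7884] [ 0.55  0.48 -0.2   1.64  0.11  1.03 -0.11]
```

In the tool's units: 0.2485 m is 0.6213, 0.24 m is 0.6, -0.7884 rad is -0.251.

Call:
jog_arm:
  plan: {"sx": [0.075,0.15,0.225,0.3,0.3875,0.475,0.55,0.6,0.6213,0.6213,0.6213],"sy": [-0.075,-0.15,-0.225,-0.3,-0.375,-0.45,-0.5125,-0.5625,-0.5765,-0.5765,-0.5765],"sz": [0,0,0,0,0,0,0,0.0125,0.0323,0.0323,0.0323],"drx": [-0.0191,-0.0382,-0.0573,-0.0796,-0.0987,-0.1178,-0.1369,-0.1528,-0.1568,-0.1568,-0.1568],"dry": [0.0064,0.0159,0.0255,0.0318,0.0414,0.0509,0.0605,0.0659,0.0676,0.0676,0.0676],"drz": [-0.0318,-0.0637,-0.0955,-0.1273,-0.1592,-0.191,-0.2228,-0.2451,-0.251,-0.251,-0.251]}
  clamp_n: 60

```text
time_s: 5.03
ee_pos: [0.4167, 0.0495, 0.2706]
tcp_rot: [0.551, 0.799, 0.204, 0.128]
wrist_force: [-0.5, 0.4, -4.9]
grip_width: 0.553
gripper_force: 65.5
```

Run:
```python
from bench import arm, optics, job_done
from h import *
s=arm.sense();C=np.array([.4862,.0848,.137]);R=toolR(21.7,30);print(delta(s,C-.1335*R[:,2],R),s['qpos'].round(2))
for n in("wrist","scene","top"):
    c=optics.camera(n);cv2.imwrite(f"pics/{n}2.png",c["pixels"]);pickle.dump(c,open(f"{n}2.pkl","wb"))
```

```text
[ 0.0068  0.0011  0.0211 -0.0372 -0.0118 -0.0186] [-0.23  0.08  0.2   2.45 -0.9   0.24  1.17]
```

View pics/wrist2.png

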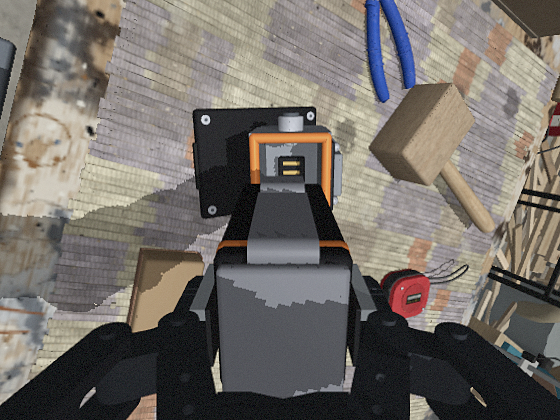

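View pics/scene2.png

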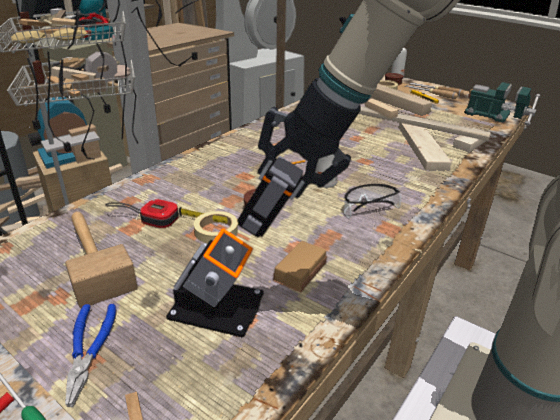

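The wrist view shows the pack held, its top at about (285,330), with the rim ahead at (290,165). The scene view shows the pack in line with the bay and about 70 mm out. The arm is close to its j4 and j6 limits, so I'll measure the misalignment from the wrist camera.

Add to h.py:
```python
def rimfit(P,m,c0=np.array([.4862,.0848,.137]),n=None):
    q=P[m];q=q[np.linalg.norm(q-c0,axis=1)<.065]
    n=np.array([-.4643,-.1855,.866]) if n is None else n
    d=(q-c0)@n;q=q[abs(d-np.median(d))<.006]
    n2=np.linalg.svd(q-q.mean(0))[2][2];n2*=np.sign(n2[2])
    yv=np.cross([0,0,1],n);yv/=np.linalg.norm(yv);xv=np.cross(yv,n)
    D=q-c0
    return len(q),n2,np.percentile(D@xv,[.5,99.5]),np.percentile(D@yv,[.5,99.5]),np.median(D@n),xv,yv
```

Run:
```python
from bench import arm, optics, job_done
from h import *
s=arm.sense();R=Ro.from_quat(s["tcp_rot"]).as_matrix();print("tool z",R[:,2].round(4),"tool y",R[:,1].round(4))
for k in("scene0","top0","wrist2","top2","scene2"):
    c=pickle.load(open(k+".pkl","rb"));P=cloud(c);r=rimfit(P,orange(c));print(k,r[0],r[1].round(3),r[2].round(4),r[3].round(4),r[4].round(4))
print("xv",r[5],"yv",r[6])
c=pickle.load(open("wrist2.pkl","rb"));P=cloud(c)
p=P[270:390,225:340].reshape(-1,3);p=p[~np.isnan(p[:,0])];L=(p-s["ee_pos"])@R
z0=np.median(L[:,2]);A=P.reshape(-1,3);A=(A-s["ee_pos"])@R
a=A[(abs(A[:,2]-z0)<.006)&(abs(A[:,0])<.05)&(abs(A[:,1])<.035)]
print("top in tool z",z0,cv2.minAreaRect(a[:,:2].astype(np.float32)))
q=a[(abs(a[:,0])<.025)&(abs(a[:,1])<.018)];v=np.linalg.svd(q-q.mean(0))[2][2];print("top normal in tool",v.round(4))
```

```text
tool z [ 0.4292  0.1864 -0.8838] tool y [0.8267 0.3131 0.4675]
scene0 457 [-0.468 -0.182  0.865] [-0.032   0.0325] [-0.0432  0.0398] -0.0001
top0 302 [-0.464 -0.186  0.866] [-0.033   0.0323] [-0.0389  0.042 ] 0.0004
wrist2 1 [0. 0. 1.] [0.0263 0.0263] [-0.0007 -0.0007] -0.0011
top2 178 [-0.444 -0.176  0.878] [-0.0333  0.0108] [-0.0387  0.0419] 0.0006
scene2 438 [-0.469 -0.18   0.865] [-0.032   0.0323] [-0.0431  0.0393] -0.0001
xv [-0.80419214 -0.32129581 -0.49998474] yv [ 0.37101132 -0.92862834  0.        ]
top in tool z -0.03739891941295264 ((-0.0013910811394453049, 0.0020330846309661865), (0.0664171651005745, 0.06290218234062195), 71.76473236083984)
top normal in tool [ 4.310e-02  7.000e-04 -9.991e-01]
```

Run:
```python
from bench import arm, optics, job_done
from h import *
s=arm.sense();R=Ro.from_quat(s["tcp_rot"]).as_matrix()
c=pickle.load(open("wrist2.pkl","rb"));P=cloud(c)
hsv=cv2.cvtColor(c["pixels"],cv2.COLOR_BGR2HSV);print(hsv[135,290],hsv[170,255],P[135,290],P[170,255],P[170,330])
m=cv2.inRange(hsv,(5,150,100),(22,255,255))>0;m[215:]=0;m[:,:240]=0;m[:,345:]=0
print(m.sum());r=rimfit(P,m);print(r[0],r[1].round(3),r[2].round(4),r[3].round(4),r[4].round(4))
def pl(y0,y1,x0,x1):
    p=P[y0:y1,x0:x1].reshape(-1,3);p=p[~np.isnan(p[:,0])];L=(p-s["ee_pos"])@R
    for _ in range(3):
        v=np.linalg.svd(L-L.mean(0))[2][2];d=(L-L.mean(0))@v;L=L[abs(d)<2.5*d.std()+1e-4]
    return v.round(4),len(L),d.std().round(5),L.mean(0).round(4)
print("top",pl(280,380,235,335));print("rail",pl(195,235,265,300));print("table world",(R@pl(30,100,140,350)[0]).round(4))
```

```text
[ 13 165 223] [ 12 166 174] [0.47082496 0.12103611 0.13899527] [0.45826519 0.08580234 0.12327596] [0.50864655 0.10488751 0.15335418]
1528
1461 [-0.467 -0.184  0.865] [-0.0329  0.0332] [-0.041   0.0147] 0.0012
top (array([ 0.0018, -0.0035,  1.    ]), 9884, np.float64(0.00051), array([-0.0017, -0.001 , -0.0374]))
rail (array([ 1.    ,  0.0085, -0.0022]), 1387, np.float64(0.00022), array([ 0.0282, -0.0018, -0.0018]))
table world [ 2.e-04 -8.e-04 -1.e+00]
```

Add to h.py:
```python
RB=toolR(21.6,30); C0=np.array([.4862,.0848,.137]); TC=C0+.003*RB[:,0]
def rel(s):  # TCP/pack state in target bay frame: lateral (tool x, y), nose above floor (start), tilt error rotvec
    d=RB.T@(s["ee_pos"]-TC); R=Ro.from_quat(s["tcp_rot"]).as_matrix()
    return "lat",d[:2].round(4),"nose over floor0",round(.07-.0826-d[2],4),"err",Ro.from_matrix(RB.T@R).as_rotvec().round(4),"F tool",(R.T@s["wrist_force"]).round(1),"q",s["qpos"].round(2)
def goto(s,h): return delta(s,TC-RB[:,2]*(h-.07+.0826),RB)
```

```bash
python3 -c "
from bench import arm, optics, job_done
from h import *
s=arm.sense();print(*rel(s),goto(s,.08))"
```

```text
lat [-0.0083  0.0006] nose over floor0 0.1419 err [0.037  0.0151 0.0135] F tool [-0.8 -2.9  5. ] q [-0.23  0.08  0.2   2.45 -0.9   0.24  1.16] [ 0.0074  0.0016  0.062  -0.037  -0.0151 -0.0135]
```

In the tool's units: 0.062 m is 0.155, 0.045 m is 0.1125, -0.037 rad is -0.0118.

Call:
jog_arm:
  plan: {"sx": [0.005,0.01,0.0185,0.0185,0.0185,0.0185],"sy": [0,0.0025,0.004,0.004,0.004,0.004],"sz": [0.0375,0.075,0.1125,0.155,0.155,0.155],"drx": [-0.0032,-0.0064,-0.0118,-0.0118,-0.0118,-0.0118],"dry": [0,-0.0025,-0.0048,-0.0048,-0.0048,-0.0048],"drz": [0,-0.0022,-0.0043,-0.0043,-0.0043,-0.0043]}
  clamp_n: 60

```text
time_s: 5.92
ee_pos: [0.4496, 0.0627, 0.2558]
tcp_rot: [0.547, 0.802, 0.2, 0.129]
wrist_force: [-0.6, 0.1, -5.1]
grip_width: 0.549
gripper_force: 65.7
```

```bash
python3 -c "
from bench import arm, optics, job_done
from h import *
s=arm.sense();print(*rel(s),goto(s,.08))"
```

```text
lat [-0.0101  0.0229] nose over floor0 0.1113 err [0.043  0.0097 0.0058] F tool [ 0.3 -2.8  4.3] q [-0.36  0.17  0.32  2.41 -1.1   0.23  1.35] [ 0.0097 -0.0216  0.0324 -0.043  -0.0097 -0.0058]
```

The arm has run into j5 and j6 limits on this wrist branch. j5 has plenty of room on the positive side, so I'll fit a small kinematic model to the readings and plan the swing to the other branch.

Create kin.py:
```python
import numpy as np,itertools
from scipy.optimize import least_squares
from scipy.spatial.transform import Rotation as Ro
from h import TC,RB
rz=lambda a:Ro.from_euler('z',a).as_matrix(); ry=lambda a:Ro.from_euler('y',a).as_matrix()
def fk(p,s,q):
    h,L1,a,L2,a2,a6,L3,o1,o7=p; R=rz(s[0]*q[0]+o1);x=np.array([0,0,h])
    R=R@ry(q[1])@rz(s[1]*q[2]); x=x+R@[a,0,L1]; R=R@ry(q[3])
    x=x+R@[a2,0,L2]; R=R@rz(s[2]*q[4])@ry(q[5]); x=x+R@[a6,0,L3]
    return x,R@rz(s[3]*q[6]+o7)
LO=np.array([-3.06,-.37,-1.25,.18,-1.1,.23,-2.94]);HI=np.array([3.06,2.12,1.32,2.47,4.24,1.98,2.94])
def ik(P,S,q0,x,R,w=.02):
    def f(q):
        X,r=fk(P,S,q); return np.r_[(X-x)*10,Ro.from_matrix(r.T@R).as_rotvec()*3,w*(q-q0)]
    r=least_squares(f,np.clip(q0,LO+1e-3,HI-1e-3),bounds=(LO,HI)); X,rr=fk(P,S,r.x)
    return r.x,np.linalg.norm(X-x),np.linalg.norm(Ro.from_matrix(rr.T@R).as_rotvec())
```

Run:
```python
from kin import *
from bench import arm, optics, job_done
s=arm.sense()
D=[([1.1562,.6293,.0385,1.5182,-.027,.9963,-.02],[.222,-.6103,.2305],[.98483,.1735,-.00015,-.00085]),
([.55,.57,-.19,1.74,.14,.84,-.12],[.5182,-.2665,.2],[.839,.544,-.001,0]),
([.55,.48,-.2,1.64,.11,1.03,-.11],[.5212,-.2654,.2833],[.841,.54,.001,.001]),
([-.23,.08,.2,2.45,-.9,.24,1.165],[.4167,.0495,.2706],[.551,.799,.204,.128]),
(s["qpos"],s["ee_pos"],s["tcp_rot"])]
best=None
for S in itertools.product([1,-1],repeat=4):
  for o7 in(-1.57,1.57,0,3.14):
    def f(p):
        o=[]
        for q,x,r in D:
            X,R=fk(p,S,q); o+=list((X-x)*5)+list(Ro.from_matrix(R.T@Ro.from_quat(r).as_matrix()).as_rotvec())
        return np.r_[o,1e-3*np.array(p)[:7]]
    r=least_squares(f,[.3,.35,.0,.35,0,0,.25,0,o7])
    if best is None or r.cost<best[0]: best=(r.cost,S,r.x,f(r.x))
print(best[0],best[1],best[2].round(3));print(best[3][:30].reshape(5,6).round(3))
import pickle;pickle.dump(best[1:3],open("kin.pkl","wb"))
S,P=best[1:3];rng=np.random.default_rng(0);sol=[]
for h in(.08,-.02):
    x=TC-RB[:,2]*(h+.0126)
    for flip in(0,np.pi):
        for _ in range(40):
            q,e,a=ik(P,S,rng.uniform(LO,HI),x,RB@rz(flip),1e-4)
            if e<.001 and a<.01: sol.append((h,round(flip),np.minimum(q-LO,HI-q).min().round(2),q.round(2)))
sol.sort(key=lambda t:(t[0],-t[2]))
for h in(.08,-.02): print(*[t for t in sol if t[0]==h][:7],sep="\n")
```

```text
0.0009799539124436415 (-1, -1, -1, -1) [ 0.344  0.567 -0.016  0.378  0.003 -0.015  0.376 -0.045  1.528]
[[-0.005 -0.005 -0.008  0.    -0.    -0.003]
 [ 0.01  -0.004  0.011  0.006  0.     0.002]
 [-0.007  0.015  0.    -0.     0.003  0.001]
 [ 0.007  0.01   0.004  0.004  0.022 -0.003]
 [-0.009 -0.005 -0.007  0.     0.021  0.003]]

(-0.02, 0, np.float64(0.0), array([ 0.34,  0.63, -0.67,  2.47,  2.58,  0.44, -2.31]))
(-0.02, 0, np.float64(0.0), array([ 0.34,  0.63, -0.67,  2.47,  2.58,  0.44, -2.31]))
(-0.02, 0, np.float64(0.0), array([ 0.22,  0.59, -0.48,  2.47,  2.85,  0.39, -2.59]))
(-0.02, 0, np.float64(0.0), array([-0.23,  0.55,  0.15,  2.47,  3.7 ,  0.44,  2.83]))
(-0.02, 0, np.float64(0.0), array([ 0.34,  0.63, -0.67,  2.47,  2.58,  0.44, -2.31]))
(-0.02, 0, np.float64(0.0), array([ 0.34,  0.63, -0.67,  2.47,  2.58,  0.44, -2.31]))
(-0.02, 0, np.float64(0.0), array([ 0.34,  0.63, -0.67,  2.47,  2.58,  0.44, -2.31]))
```

This lean puts the wrist too close to the shoulder for an in-line grip. I'll set the pack back where it stood and regrasp it with the gripper leaning about 30° sideways, about the finger axis. That moves the wrist outward at the bay.

```bash
python3 -c "
from bench import arm, optics, job_done
from h import *
s=arm.sense();np.save('d1.npy',np.r_[s['qpos'],s['ee_pos'],s['tcp_rot']]);print(delta(s,[.5212,-.2654,.27],toolR(-24.6)), delta(s,s['ee_pos']-.05*RB[:,2]+[0,0,.02],RB))"
```

```text
[-0.3312 -0.0397 -0.0409  0.4495 -0.204   0.7873] [ 0.0007  0.0071 -0.0677 -0.043  -0.0097 -0.0058]
```

In the tool's units: -0.3312 m is -0.828, -0.32 m is -0.8, 0.7873 rad is 0.2506.

Call:
jog_arm:
  plan: {"sx": [-0.025,-0.1,-0.2,-0.325,-0.45,-0.575,-0.7,-0.8,-0.828,-0.828,-0.828],"sy": [0,0,-0.0125,-0.025,-0.05,-0.0625,-0.08,-0.095,-0.0993,-0.0993,-0.0993],"sz": [-0.075,-0.125,-0.15,-0.15,-0.15,-0.15,-0.1375,-0.1125,-0.1023,-0.1023,-0.1023],"drx": [0,0.0127,0.0318,0.0509,0.07,0.0955,0.1178,0.1369,0.1431,0.1431,0.1431],"dry": [0,-0.0064,-0.0127,-0.0223,-0.0318,-0.0414,-0.0541,-0.0621,-0.0649,-0.0649,-0.0649],"drz": [0,0.0255,0.0573,0.0891,0.1273,0.1655,0.2037,0.2387,0.2506,0.2506,0.2506]}
  clamp_n: 60

```text
time_s: 7.3
ee_pos: [0.522, -0.2627, 0.2708]
tcp_rot: [0.841, 0.542, 0.001, -0.0]
wrist_force: [-1.1, 0.3, -5.0]
grip_width: 0.554
gripper_force: 66.2
```

```bash
python3 -c "
from bench import arm, optics, job_done
from h import *
s=arm.sense();print(s['qpos'].round(3),delta(s,[.5212,-.2654,.084],toolR(-24.6)))
np.save('d2.npy',np.r_[s['qpos'],s['ee_pos'],s['tcp_rot']])"
```

```text
[-0.098  0.628  0.873  1.673 -0.535  1.095  0.508] [-0.0033  0.0002  0.1868  0.001  -0.0028  0.0031]
```

In the tool's units: 0.1865 m is 0.4663, 0.183 m is 0.4575, -0.003 rad is -0.001.

Call:
jog_arm:
  plan: {"sx": [0,-0.0075,-0.0075,-0.0075,-0.0075,-0.0075,-0.0075],"sy": [0,0,0,0,0,0,0],"sz": [0.125,0.25,0.375,0.4375,0.4575,0.4663,0.4663],"drx": [0,0,0,0,0,0,0],"dry": [0,-0.001,-0.001,-0.001,-0.001,-0.001,-0.001],"drz": [0,0.001,0.001,0.001,0.001,0.001,0.001]}
  clamp_n: 60

```text
time_s: 8.18
ee_pos: [0.5225, -0.2669, 0.0854]
tcp_rot: [0.842, 0.54, 0.0, 0.002]
wrist_force: [-0.4, -0.8, -5.2]
grip_width: 0.554
gripper_force: 66.0
```

```bash
python3 -c "
from bench import arm, optics, job_done
from h import *
s=arm.sense();print(s['wrist_force'],s['ee_pos'])
np.save('d3.npy',np.r_[s['qpos'],s['ee_pos'],s['tcp_rot']])"
```

Create fit.py:
```python
from kin import *
import pickle,sys
D=[([1.1562,.6293,.0385,1.5182,-.027,.9963,-.02],[.222,-.6103,.2305],[.98483,.1735,-.00015,-.00085]),
([.55,.57,-.19,1.74,.14,.84,-.12],[.5182,-.2665,.2],[.839,.544,-.001,0]),
([.55,.48,-.2,1.64,.11,1.03,-.11],[.5212,-.2654,.2833],[.841,.54,.001,.001]),
([-.23,.08,.2,2.45,-.9,.24,1.165],[.4167,.0495,.2706],[.551,.799,.204,.128])]
import glob
D+=[(d[:7],d[7:10],d[10:]) for d in map(np.load,sorted(glob.glob("d?.npy")))]
S=(-1,-1,-1,-1)
W=[1,.2,.2,.2]+[1]*(len(D)-4)
def f(p):
    o=[]
    for (q,x,r),w in zip(D,W):
        X,R=fk(p,S,q); o+=list(w*(X-x)*5)+list(w*Ro.from_matrix(R.T@Ro.from_quat(r).as_matrix()).as_rotvec())
    return np.r_[o,1e-4*np.array(p)[:7]]
r=least_squares(f,[.344,.5,0,.38,0,0,.37,0,1.55]);print(r.cost,r.x.round(4));print(r.fun[:6*len(D)].reshape(-1,6).round(4))
pickle.dump((S,r.x),open("kin.pkl","wb"))
```

```bash
python3 fit.py
```

```text
[-0.38514071 -0.81796369 -5.20995115] [ 0.52251153 -0.26692113  0.08541646]
0.00087951063558586 [ 0.3081  0.5429  0.0103  0.3694 -0.0145 -0.0037  0.3173 -0.0405  1.5315]
[[ 0.006   0.0075  0.0202  0.     -0.     -0.0012]
 [ 0.0066  0.001   0.0079  0.0011  0.0001  0.0006]
 [ 0.0029  0.0053  0.0073 -0.0001  0.0006  0.0005]
 [ 0.0023  0.0021  0.0048  0.0008  0.0039 -0.0004]
 [-0.0041  0.0037  0.0066  0.0001  0.0187  0.0034]
 [-0.0043 -0.0036 -0.0142  0.0001  0.     -0.0012]
 [ 0.0016 -0.0078 -0.0166 -0.0001  0.0002 -0.0012]]
```

In the tool's units: 0.003 m is 0.0075, 0.002 m is 0.005.

Call:
jog_arm:
  plan: {"sx": [0,0,0],"sy": [0,0,0],"sz": [0.005,0.0075,0.0075],"drx": [0,0,0],"dry": [0,0,0],"drz": [0,0,0]}
  clamp_n: 60

```text
time_s: 8.55
ee_pos: [0.5225, -0.2673, 0.0835]
tcp_rot: [0.842, 0.54, 0.001, 0.002]
wrist_force: [-2.6, 2.3, 7.9]
grip_width: 0.554
gripper_force: 68.0
```

Create plan.py:
```python
from kin import *
import pickle
S,P=pickle.load(open("kin.pkl","rb"));rng=np.random.default_rng(0)
from h import C0
n=-RB[:,2]
for phi in(-40,-30,30,40,50):
    A=RB@ry(np.radians(phi))   # tilt about finger axis; + => tool z leans to +tool x
    for h in(.08,0.03,-.04):
        nose=C0+n*(h-.07); x=nose+n*.102+A[:,2]*.019
        best=[]
        for _ in range(25):
            q,e,a=ik(P,S,rng.uniform(LO,HI),x,A,1e-3); best.append((round(e,4),round(a,3),np.minimum(q-LO,HI-q).min().round(2),q.round(2)))
        g=[b for b in best if b[0]<.002 and b[1]<.02]
        print(phi,h,len(g),max(g,key=lambda b:b[2]) if g else min(best,key=lambda b:b[0]*10+b[1]*3))
```

```bash
python3 plan.py
```

```text
-40 0.08 0 (np.float64(0.0068), np.float64(0.023), np.float64(0.0), array([-1.38,  0.65,  1.02,  2.47,  1.8 ,  0.23, -2.15]))
-40 0.03 16 (np.float64(0.0007), np.float64(0.002), np.float64(0.0), array([-1.31,  0.8 ,  0.99,  2.47,  2.47,  0.23, -2.89]))
-40 -0.04 23 (np.float64(0.0), np.float64(0.0), np.float64(0.06), array([-0.03,  1.02, -1.  ,  2.41,  1.75,  1.63, -2.16]))
-30 0.08 0 (np.float64(0.0123), np.float64(0.041), np.float64(0.0), array([-1.18,  0.46,  0.84,  2.47,  1.89,  0.23, -2.1 ]))
-30 0.03 0 (np.float64(0.0081), np.float64(0.027), np.float64(0.0), array([-1.27,  0.75,  1.09,  2.47,  3.56,  0.23,  2.46]))
-30 -0.04 19 (np.float64(0.0), np.float64(0.0), np.float64(0.01), array([-1.21,  0.98,  1.06,  2.46,  3.62,  0.44,  2.28]))
30 0.08 11 (np.float64(0.0), np.float64(0.0), np.float64(0.04), array([ 1.05,  0.75, -1.21,  2.34, -0.  ,  0.27,  0.56]))
30 0.03 12 (np.float64(0.0), np.float64(0.0), np.float64(0.0), array([ 0.
[... 202 characters left out ...]
loat64(0.0), np.float64(0.22), array([ 0.77,  0.6 , -0.64,  2.25, -0.87,  0.67,  1.55]))
40 0.03 13 (np.float64(0.0), np.float64(0.0), np.float64(0.19), array([ 0.87,  0.82, -0.9 ,  2.23, -0.61,  0.42,  1.29]))
40 -0.04 13 (np.float64(0.0), np.float64(0.0), np.float64(0.06), array([ 0.91,  1.13, -1.12,  2.18,  0.37,  0.29,  0.38]))
50 0.08 11 (np.float64(0.0), np.float64(0.0), np.float64(0.12), array([ 0.44,  0.62, -0.11,  2.17, -0.98,  1.09,  1.78]))
50 0.03 10 (np.float64(0.0), np.float64(0.0), np.float64(0.32), array([ 0.91,  0.94, -0.93,  2.14, -0.47,  0.58,  1.21]))
50 -0.04 11 (np.float64(0.0), np.float64(0.0), np.float64(0.17), array([ 0.58,  0.91, -0.45,  2.07, -0.93,  0.76,  1.72]))
```

Careful with the scale: shifts go in shares of 40 cm and turns go in shares of pi rad. That gives: -0.15 m is -0.375, -0.11 m is -0.275.

Call:
jog_arm:
  plan: {"sx": [0,0,0,0,0,0,0,0,0],"sy": [0,0,0,0,0,0,0,0,0],"sz": [0,0,0,-0.05,-0.15,-0.275,-0.375,-0.375,-0.375],"drx": [0,0,0,0,0,0,0,0,0],"dry": [0,0,0,0,0,0,0,0,0],"drz": [0,0,0,0,0,0,0,0,0]}
  jaw: 1.0

```text
time_s: 9.68
ee_pos: [0.5214, -0.2659, 0.2313]
tcp_rot: [0.842, 0.54, -0.0, 0.001]
wrist_force: [-0.7, 0.0, -0.8]
grip_width: 0.998
gripper_force: 0.0
```

Run:
```python
from bench import arm, optics, job_done
from h import *
c=optics.camera("wrist")
P=cloud(c).reshape(-1,3);p=P[(P[:,2]>.114)&(P[:,2]<.127)&(np.hypot(P[:,0]-.519,P[:,1]+.266)<.06)]
r=cv2.minAreaRect(p[:,:2].astype(np.float32));print(len(p),r,np.median(p[:,2]))
s=arm.sense();print(s['qpos'].round(2))
yaw=-24.6;R=toolR(yaw)@Ro.from_euler('y',np.radians(45)).as_matrix()
x=np.array([*r[0],.102])+.019*R[:,2];print(delta(s,x-.1*R[:,2],R),"final",x)
```

```text
4542 ((0.5210155248641968, -0.2699330151081085), (0.06437789648771286, 0.046221863478422165), 65.42056274414062) 0.11995306551523974
[-0.08  0.67  0.84  1.72 -0.58  1.02  0.54]
[-6.100e-02  1.700e-03  7.140e-02  2.000e-04  7.872e-01 -6.000e-04] final [ 0.52660827 -0.2577174   0.08856497]
```

In the tool's units: 0.0714 m is 0.1785, -0.061 m is -0.1525, 0.7872 rad is 0.2506.

Call:
jog_arm:
  plan: {"sx": [-0.0375,-0.075,-0.1125,-0.1375,-0.1525,-0.1525,-0.1525,-0.1525],"sy": [0,0,0,0.0025,0.0043,0.0043,0.0043,0.0043],"sz": [0,0,0.025,0.075,0.1375,0.1785,0.1785,0.1785],"drx": [0,0,0,0,0,0,0,0],"dry": [0.0477,0.0955,0.1432,0.191,0.2387,0.2506,0.2506,0.2506],"drz": [0,0,0,0,0,0,0,0]}
  jaw: 1.0

```text
time_s: 10.72
ee_pos: [0.4993, -0.3212, 0.1611]
tcp_rot: [0.777, 0.501, 0.322, -0.206]
wrist_force: [-0.2, 0.5, 0.5]
grip_width: 0.995
gripper_force: 0.0
```

Run:
```python
from bench import arm, optics, job_done
from h import *
s=arm.sense();print(s['qpos'].round(2))
R=toolR(-24.6)@Ro.from_euler('y',np.radians(45)).as_matrix();print(delta(s,[.5266,-.2577,.0886],R))
c=optics.camera("wrist");cv2.imwrite("pics/w3.png",c["pixels"])
```

```text
[ 0.66  0.91  0.44  1.58 -0.97  1.44  1.12]
[-0.0024 -0.0017  0.1001  0.0005  0.001   0.004 ]
```

View pics/w3.png

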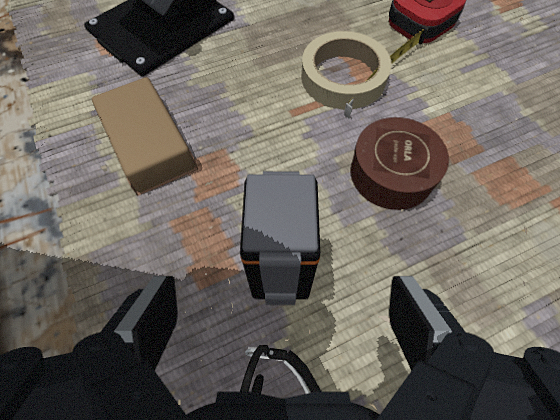

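The wrist view shows the pack at about (280,235), upright between the fingers, seen at the 45° lean. I'll advance and grip.

In the tool's units: 0.1 m is 0.25, 0.085 m is 0.2125, 0.004 rad is 0.0013.

Call:
jog_arm:
  plan: {"sx": [-0.005,-0.006,-0.006,-0.006,-0.006,-0.006],"sy": [-0.0038,-0.0043,-0.0043,-0.0043,-0.0043,-0.0043],"sz": [0.075,0.15,0.2125,0.25,0.25,0.25],"drx": [0,0,0,0,0,0],"dry": [0,0,0,0,0,0],"drz": [0,0,0,0.0013,0.0013,0.0013]}
  jaw: 1.0

```text
time_s: 11.52
ee_pos: [0.5253, -0.2605, 0.0883]
tcp_rot: [0.779, 0.498, 0.322, -0.205]
wrist_force: [0.9, -0.5, -0.2]
grip_width: 0.996
gripper_force: 0.0
```

Call:
jog_arm:
  plan: {"sx": [0,0,0,0,0,0],"sy": [0,0,0,0,0,0],"sz": [0,0,0,0,0,0],"drx": [0,0,0,0,0,0],"dry": [0,0,0,0,0,0],"drz": [0,0,0,0,0,0]}
  jaw: 0.0
  clamp_n: 80

```text
time_s: 12.28
ee_pos: [0.5252, -0.26, 0.0879]
tcp_rot: [0.779, 0.498, 0.322, -0.206]
wrist_force: [-1.5, -2.8, 4.9]
grip_width: 0.55
gripper_force: 82.4
```

Run:
```python
from bench import arm, optics, job_done
from h import *
s=arm.sense();print(s['qpos'].round(2));R=Ro.from_quat(s['tcp_rot']).as_matrix()
# pack frame in tool (assume upright, centre .5210,-.2699 yaw -24.6)
Rp=np.diag([1.,1,1]);a=np.radians(-24.6);Rp=np.c_[[np.cos(a),np.sin(a),0],[-np.sin(a),np.cos(a),0],[0,0,1]]
G=np.eye(4);G[:3,:3]=R.T@Rp;G[:3,3]=R.T@(np.array([.5210,-.2699,0])-s['ee_pos']);np.save("G.npy",G);print(G.round(3))
print("lift",(R.T@[0,0,.1]).round(4))
```

```text
[ 0.61  0.97  0.34  1.69 -1.05  1.26  1.18]
[[ 0.003  0.708  0.706 -0.07 ]
 [ 1.    -0.004 -0.     0.   ]
 [ 0.003  0.706 -0.708  0.055]
 [ 0.     0.     0.     1.   ]]
lift [ 0.0706 -0.     -0.0708]
```

In the tool's units: -0.142 m is -0.355, 0.141 m is 0.3525.

Call:
jog_arm:
  plan: {"sx": [0.035,0.1125,0.2,0.2875,0.3525,0.3525],"sy": [0,0,0,0,0,0],"sz": [-0.035,-0.1125,-0.2,-0.2875,-0.355,-0.355],"drx": [0,0,0,0,0,0],"dry": [0,0,0,0,0,0],"drz": [0,0,0,0,0,0]}
  clamp_n: 80

```text
time_s: 13.02
ee_pos: [0.5254, -0.2607, 0.29]
tcp_rot: [0.778, 0.499, 0.322, -0.204]
wrist_force: [0.5, 0.5, -6.5]
grip_width: 0.553
gripper_force: 83.6
```

Add to h.py:
```python
def packgoal(h,G,C=C0,yoff=0,xoff=0):
    n=-RB[:,2];x=RB[:,1];y=np.cross(n,x);T=np.eye(4);T[:3,:3]=np.c_[x,y,n]
    T[:3,3]=C+n*(h-.07)+x*xoff+y*yoff
    return T@np.linalg.inv(G),T
def step(s,h,G,**k):
    T,_=packgoal(h,G,**k);return delta(s,T[:3,3],T[:3,:3])
def packrel(s,G,C=C0):
    T=np.eye(4);T[:3,:3]=Ro.from_quat(s["tcp_rot"]).as_matrix();T[:3,3]=s["ee_pos"]
    B=packgoal(0,G,C)[1];E=np.linalg.inv(B)@T@G
    return "pack in bay0",E[:3,3].round(4),"rot",Ro.from_matrix(E[:3,:3]).as_rotvec().round(3),"F bay",(B[:3,:3].T@s["wrist_force"]).round(1),"q",s["qpos"].round(2)
```

Run:
```python
from bench import arm, optics, job_done
from h import *
s=arm.sense();G=np.load("G.npy");print(*packrel(s,G));print(step(s,.14,G))
import pickle;from kin import ik
S,P=pickle.load(open("kin.pkl","rb"));q=s["qpos"]
for h in(.14,.1,.08,.04,0,-.04):
    T,_=packgoal(h,G);q,e,a=ik(P,S,q,T[:3,3],T[:3,:3],.02);print(h,q.round(2),round(e,4),round(a,4))
```

```text
pack in bay0 [-0.0524 -0.3437  0.1755] rot [-0.214  0.492 -0.785] F bay [-2.7  0.3 -6. ] q [ 0.57  0.7   0.42  1.59 -0.92  1.49  0.9 ]
[ 0.1645 -0.2428  0.1854  0.2072  0.216  -0.9026]
0.14 [ 0.32  0.45  0.12  2.22 -0.98  1.18  1.76] 0.0 0.0001
0.1 [ 0.3   0.53  0.1   2.21 -1.04  1.13  1.82] 0.0 0.0
0.08 [ 0.29  0.57  0.09  2.21 -1.06  1.1   1.85] 0.0 0.0
0.04 [ 0.33  0.65 -0.02  2.19 -1.1   1.01  1.87] 0.0 0.0
0 [ 0.42  0.74 -0.18  2.16 -1.1   0.88  1.86] 0.0 0.0001
-0.04 [ 0.46  0.83 -0.28  2.12 -1.1   0.79  1.86] 0.0 0.0
```

In the tool's units: -0.2428 m is -0.607, 0.05 m is 0.125, -0.9026 rad is -0.2873.

Call:
jog_arm:
  plan: {"sx": [0.04,0.08,0.125,0.165,0.205,0.2475,0.2875,0.33,0.37,0.4113,0.4113,0.4113],"sy": [-0.06,-0.12,-0.1825,-0.2425,-0.3025,-0.365,-0.425,-0.485,-0.5475,-0.607,-0.607,-0.607],"sz": [0.025,0.075,0.125,0.175,0.225,0.275,0.325,0.375,0.4175,0.4635,0.4635,0.4635],"drx": [0.0064,0.0127,0.0191,0.0255,0.0318,0.0395,0.0462,0.0528,0.0592,0.066,0.066,0.066],"dry": [0.0064,0.0127,0.0207,0.0274,0.0344,0.0414,0.0477,0.0551,0.0618,0.0688,0.0688,0.0688],"drz": [-0.0286,-0.0573,-0.0859,-0.1146,-0.1432,-0.1719,-0.2005,-0.2292,-0.2578,-0.2873,-0.2873,-0.2873]}
  clamp_n: 80

```text
time_s: 14.52
ee_pos: [0.4083, 0.0659, 0.2719]
tcp_rot: [0.423, 0.791, 0.406, -0.173]
wrist_force: [0.4, -0.3, -4.8]
grip_width: 0.552
gripper_force: 83.8
```

Run:
```python
from bench import arm, optics, job_done
from h import *
s=arm.sense();G=np.load("G.npy");print(*packrel(s,G));print(step(s,.09,G))
for n in("wrist","scene","top"):
    c=optics.camera(n);cv2.imwrite(f"pics/{n}4.png",c["pixels"]);pickle.dump(c,open(f"{n}4.pkl","wb"))
```

```text
pack in bay0 [-0.0014  0.0007  0.1386] rot [ 0.003  0.004 -0.004] F bay [-2.2 -0.4 -4.3] q [ 0.37  0.5   0.09  2.18 -0.99  1.17  1.8 ]
[-0.0348  0.0012  0.034   0.     -0.0033 -0.0051]
```

View pics/wrist4.png

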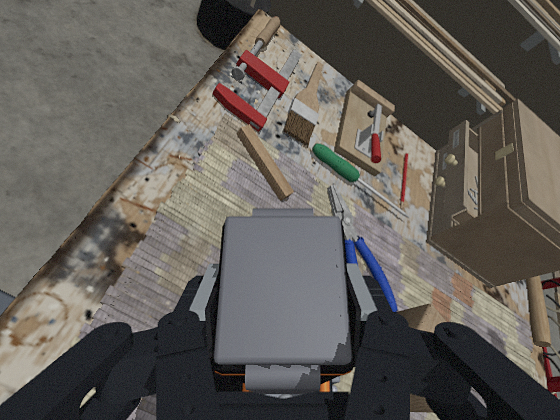

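View pics/scene4.png

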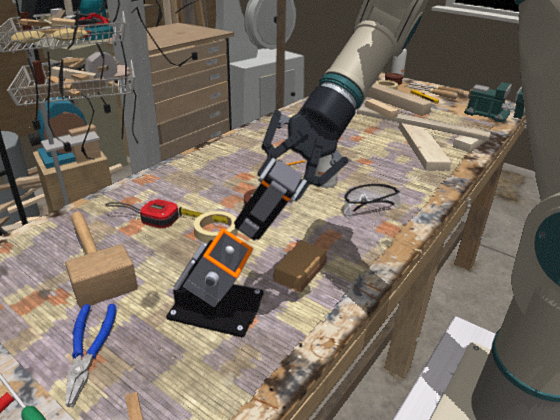

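The wrist view shows the pack's top at about (287,290) with the rim hidden. The scene view shows the pack in line above the mouth, its nose at about (243,225). I'll check the pack's axis from depth before going in.

Run:
```python
from bench import arm, optics, job_done
from h import *
s=arm.sense();G=np.load("G.npy");B=packgoal(0,G)[1];Rb=B[:3,:3]
def pl(L):
    for _ in range(4):
        v=np.linalg.svd(L-L.mean(0),full_matrices=False)[2][2];d=(L-L.mean(0))@v;L=L[abs(d)<2.5*d.std()+1e-4]
    return v,L
for k,reg in(("wrist4",(235,345,240,330)),("scene4",None),("top4",None)):
    c=pickle.load(open(k+".pkl","rb"));P=cloud(c)
    L=(P-B[:3,3])@Rb
    if reg:
        y0,y1,x0,x1=reg;q=L[y0:y1,x0:x1].reshape(-1,3);v,q=pl(q[~np.isnan(q[:,0])]);print("top normal",v.round(4),"at",q[:,2].mean())
    A=L.reshape(-1,3);A=A[~np.isnan(A[:,0])];A=A[(abs(A[:,0])<.045)&(abs(A[:,1])<.05)]
    t=A[(abs(A[:,2]-.26)<.006)&(abs(A[:,0])<.03)];print(k,"top extents x,y",np.percentile(t[:,:2],[1,99],axis=0).round(4).tolist() if len(t) else None)
    w=A[(A[:,2]>.15)&(A[:,2]<.21)]
    if len(w)>50:print(k,"low part extents",len(w),np.percentile(w,[1,50,99],axis=0).round(4).tolist())
```

```text
top normal [ 3.3e-03 -2.0e-04 -1.0e+00] at 0.25945018578221263
wrist4 top extents x,y [[-0.0277, -0.029], [0.0253, 0.0287]]
wrist4 low part extents 154 [[-0.0228, -0.0325, 0.1657], [-0.0009, -0.0322, 0.1977], [0.0186, -0.0272, 0.2071]]
scene4 top extents x,y [[-0.029, -0.0378], [0.0286, 0.0286]]
scene4 low part extents 1020 [[-0.0257, 0.0252, 0.1507], [-0.0016, 0.0302, 0.1789], [0.0215, 0.036, 0.2096]]
top4 top extents x,y [[-0.0277, -0.0348], [0.0289, 0.0264]]
top4 low part extents 285 [[0.0105, -0.0289, 0.1509], [0.0224, 0.0037, 0.1742], [0.0238, 0.0268, 0.2077]]
```

In the tool's units: -0.0348 m is -0.087, 0.0014 m is 0.0035, -0.005 rad is -0.0016.

Call:
jog_arm:
  plan: {"sx": [-0.03,-0.06,-0.087,-0.087,-0.087],"sy": [0.003,0.0035,0.004,0.004,0.004],"sz": [0.0275,0.0575,0.085,0.085,0.085],"drx": [0,0,0,0,0],"dry": [-0.001,-0.001,-0.001,-0.001,-0.001],"drz": [-0.0016,-0.0016,-0.0016,-0.0016,-0.0016]}
  clamp_n: 80

```text
time_s: 15.3
ee_pos: [0.4322, 0.0756, 0.2315]
tcp_rot: [0.421, 0.792, 0.407, -0.171]
wrist_force: [1.4, 0.3, -5.4]
grip_width: 0.553
gripper_force: 83.7
```

Run:
```python
from bench import arm, optics, job_done
from h import *
s=arm.sense();G=np.load("G.npy");print(*packrel(s,G));print(step(s,.06,G),step(s,.05,G))
```

```text
pack in bay0 [0.0013 0.0008 0.0907] rot [ 0.002 -0.002  0.   ] F bay [-1.5 -0.2 -5.4] q [ 0.36  0.59  0.05  2.17 -1.05  1.1   1.86]
[-0.0222 -0.0012  0.0213  0.0011 -0.002   0.0012] [-0.0293 -0.0012  0.0284  0.0011 -0.002   0.0012]
```

In the tool's units: -0.026 m is -0.065, -0.001 m is -0.0025, -0.001 rad is -0.0003.

Call:
jog_arm:
  plan: {"sx": [-0.02,-0.04,-0.055,-0.065,-0.065],"sy": [-0.0025,-0.0025,-0.0025,-0.0025,-0.0025],"sz": [0.02,0.0388,0.0533,0.0625,0.0625],"drx": [0,0,0,0,0],"dry": [-0.0003,-0.0006,-0.0006,-0.0006,-0.0006],"drz": [0,0,0,0,0]}
  clamp_n: 80

```text
time_s: 15.92
ee_pos: [0.4487, 0.0812, 0.1996]
tcp_rot: [0.421, 0.793, 0.407, -0.17]
wrist_force: [-0.8, 0.5, -4.8]
grip_width: 0.544
gripper_force: 83.9
```

Run:
```python
from bench import arm, optics, job_done
from h import *
s=arm.sense();G=np.load("G.npy");print(*packrel(s,G));print(step(s,.04,G))
```

```text
pack in bay0 [ 0.0004 -0.0002  0.0544] rot [-0.    -0.002 -0.   ] F bay [-2.9  0.8 -3.9] q [ 0.39  0.66 -0.03  2.16 -1.08  1.02  1.89]
[-0.01   -0.0003  0.0104  0.0014  0.0001  0.0012]
```

In the tool's units: 0.0145 m is 0.0363, -0.014 m is -0.035.

Call:
jog_arm:
  plan: {"sx": [-0.0088,-0.0175,-0.0263,-0.035,-0.035],"sy": [0,0,0,0,0],"sz": [0.0088,0.0175,0.0268,0.0363,0.0363],"drx": [0,0,0,0,0],"dry": [0,0,0,0,0],"drz": [0,0,0,0,0]}
  clamp_n: 80

```text
time_s: 16.55
ee_pos: [0.4581, 0.085, 0.1823]
tcp_rot: [0.421, 0.793, 0.407, -0.17]
wrist_force: [-0.8, -1.3, -1.9]
grip_width: 0.55
gripper_force: 84.6
```

Run:
```python
from bench import arm, optics, job_done
from h import *
s=arm.sense();G=np.load("G.npy");print(*packrel(s,G));print(step(s,.02,G))
```

```text
pack in bay0 [ 0.0006 -0.0003  0.0344] rot [-0.001 -0.002 -0.   ] F bay [-2.1 -0.9 -1. ] q [ 0.42  0.7  -0.1   2.14 -1.08  0.96  1.89]
[-0.01   -0.0005  0.0104  0.0018  0.0007  0.0014]
```

In the tool's units: -0.0105 m is -0.0263, -0.007 m is -0.0175.

Call:
jog_arm:
  plan: {"sx": [-0.0088,-0.0175,-0.0263,-0.0263],"sy": [0,0,0,0],"sz": [0.0088,0.0175,0.0263,0.0263],"drx": [0,0,0,0],"dry": [0,0,0,0],"drz": [0,0,0,0]}
  clamp_n: 80

```text
time_s: 17.05
ee_pos: [0.465, 0.0877, 0.1695]
tcp_rot: [0.421, 0.793, 0.407, -0.17]
wrist_force: [-1.2, -1.9, -1.3]
grip_width: 0.554
gripper_force: 84.7
```

Run:
```python
from bench import arm, optics, job_done
from h import *
s=arm.sense();G=np.load("G.npy");print(*packrel(s,G));print(step(s,.005,G))
c=optics.camera("scene");r=rimfit(cloud(c),orange(c));print(r[0],r[2:5])
```

```text
pack in bay0 [ 0.0006 -0.0002  0.0196] rot [-0.001 -0.002 -0.   ] F bay [-2.2 -1.3 -0.2] q [ 0.44  0.74 -0.14  2.13 -1.09  0.92  1.89]
[-0.0102 -0.0005  0.0105  0.0016  0.0008  0.0013]
339 (array([-0.03251687,  0.03220191]), array([-0.04364617,  0.03853581]), np.float64(-0.01932617633952625))
```

In the tool's units: -0.0105 m is -0.0263, -0.007 m is -0.0175.

Call:
jog_arm:
  plan: {"sx": [-0.0088,-0.0175,-0.0263,-0.0263],"sy": [-0.0008,-0.0013,-0.0013,-0.0013],"sz": [0.0088,0.0175,0.0263,0.0263],"drx": [0,0,0,0],"dry": [0,0,0,0],"drz": [0,0,0,0]}
  clamp_n: 80

```text
time_s: 17.6
ee_pos: [0.4719, 0.0901, 0.1562]
tcp_rot: [0.421, 0.793, 0.407, -0.17]
wrist_force: [-1.4, -4.3, 0.8]
grip_width: 0.547
gripper_force: 84.8
```

Run:
```python
from bench import arm, optics, job_done
from h import *
s=arm.sense();G=np.load("G.npy");print(*packrel(s,G))
c=optics.camera("scene");r=rimfit(cloud(c),orange(c),C0+.02*RB[:,2]);print(r[0],r[2:5])
```

```text
pack in bay0 [ 0.0003 -0.0007  0.0045] rot [-0.002 -0.002 -0.   ] F bay [-2.1 -3.5  2.1] q [ 0.46  0.77 -0.18  2.12 -1.09  0.89  1.89]
338 (array([-0.0328212 ,  0.03266688]), array([-0.0431323 ,  0.03861533]), np.float64(-0.011649478146362885))
```

In the tool's units: -0.006 m is -0.015, -0.004 m is -0.01.

Call:
jog_arm:
  plan: {"sx": [-0.005,-0.01,-0.015,-0.015],"sy": [0,0,0,0],"sz": [0.005,0.01,0.015,0.015],"drx": [0,0,0,0],"dry": [0,0,0,0],"drz": [0,0,0,0]}
  clamp_n: 80

```text
time_s: 18.15
ee_pos: [0.476, 0.0914, 0.1484]
tcp_rot: [0.422, 0.793, 0.406, -0.169]
wrist_force: [-0.1, -0.9, -4.9]
grip_width: 0.546
gripper_force: 84.5
```

Run:
```python
from bench import arm, optics, job_done
from h import *
s=arm.sense();G=np.load("G.npy");print(*packrel(s,G))
c=optics.camera("scene");r=rimfit(cloud(c),orange(c),C0+.032*RB[:,2]);print(r[0],r[2:5])
```

```text
pack in bay0 [ 0.     -0.001  -0.0044] rot [-0.003 -0.002  0.   ] F bay [-2.9 -0.8 -4. ] q [ 0.47  0.79 -0.2   2.11 -1.09  0.87  1.89]
342 (array([-0.03282204,  0.03257825]), array([-0.04335121,  0.03913812]), np.float64(0.0003753078277943933))
```

The bay is on its stop, about 31.6 mm down, and the pack is past the first contact with the balls. About 27 mm remain.

In the tool's units: -0.0135 m is -0.0338, -0.01 m is -0.025.

Call:
jog_arm:
  plan: {"sx": [-0.0088,-0.0175,-0.025,-0.0338,-0.0338],"sy": [0,0,0,-0.0008,-0.0008],"sz": [0.0088,0.0175,0.025,0.0338,0.0338],"drx": [0,0,0,0,0],"dry": [0,0,0,0,0],"drz": [0,0,0,0,0]}
  clamp_n: 80

```text
time_s: 18.82
ee_pos: [0.4853, 0.0949, 0.1311]
tcp_rot: [0.422, 0.793, 0.406, -0.169]
wrist_force: [5.8, 2.7, -13.2]
grip_width: 0.554
gripper_force: 83.4
```

Run:
```python
from bench import arm, optics, job_done
from h import *
s=arm.sense();G=np.load("G.npy");print(*packrel(s,G));print(step(s,-.035,G,yoff=-.001))
```

```text
pack in bay0 [-0.     -0.0014 -0.0244] rot [-0.004 -0.001 -0.   ] F bay [ -1.1   0.4 -14.6] q [ 0.48  0.83 -0.24  2.09 -1.09  0.82  1.89]
[-0.0074  0.0001  0.0075  0.0011  0.0039  0.001 ]
```

In the tool's units: -0.007 m is -0.0175, -0.0055 m is -0.0138, 0.004 rad is 0.0013.

Call:
jog_arm:
  plan: {"sx": [-0.005,-0.01,-0.0138,-0.0175,-0.0175],"sy": [0,0,0,0,0],"sz": [0.005,0.01,0.0138,0.0175,0.0175],"drx": [0,0,0,0,0],"dry": [0.0003,0.001,0.0013,0.0013,0.0013],"drz": [0,0,0,0,0]}
  clamp_n: 80

```text
time_s: 19.45
ee_pos: [0.4879, 0.0964, 0.1258]
tcp_rot: [0.42, 0.792, 0.409, -0.172]
wrist_force: [-6.2, -15.8, 16.4]
grip_width: 0.553
gripper_force: 87.1
```

Run:
```python
from bench import arm, optics, job_done
from h import *
s=arm.sense();G=np.load("G.npy");print(*packrel(s,G))
c=optics.camera("scene");r=rimfit(cloud(c),orange(c),C0+.032*RB[:,2]);print(r[0],r[2:5])
```

```text
pack in bay0 [ 0.     -0.0001 -0.0306] rot [ 0.005 -0.003 -0.001] F bay [ -1.8 -12.4  20. ] q [ 0.48  0.85 -0.25  2.08 -1.09  0.82  1.89]
288 (array([-0.03282072,  0.03257958]), array([-0.04380734,  0.02005133]), np.float64(0.00024178600377199012))
```

In the tool's units: -0.13 m is -0.325, -0.09 m is -0.225.

Call:
jog_arm:
  plan: {"sx": [0,0,0,0,0,0,0,0,0,0],"sy": [0,0,0,0,0,0,0,0,0,0],"sz": [0,0,0,0,-0.05,-0.125,-0.225,-0.325,-0.325,-0.325],"drx": [0,0,0,0,0,0,0,0,0,0],"dry": [0,0,0,0,0,0,0,0,0,0],"drz": [0,0,0,0,0,0,0,0,0,0]}
  jaw: 1.0

```text
time_s: 20.75
ee_pos: [0.4792, -0.0045, 0.203]
tcp_rot: [0.42, 0.792, 0.408, -0.172]
wrist_force: [-0.6, -0.1, 0.2]
grip_width: 1.002
gripper_force: 0.0
```

Run:
```python
from bench import arm, optics, job_done
from h import *
G=np.load("G.npy");B=packgoal(0,G)[1];s=arm.sense();print(s["wrist_force"],s["qpos"].round(2))
for n in("scene","top","wrist"):
    c=optics.camera(n);cv2.imwrite(f"pics/{n}5.png",c["pixels"]);P=cloud(c)
    r=rimfit(P,orange(c),C0+.032*RB[:,2]);print(n,"rim",r[0],r[2],r[3],r[4])
    A=((P-B[:3,3])@B[:3,:3]).reshape(-1,3);A=A[(abs(A[:,0])<.018)&(abs(A[:,1])<.024)&(A[:,2]>.06)&(A[:,2]<.14)]
    z=A[A[:,2]>np.percentile(A[:,2],30)];v=np.linalg.svd(z-z.mean(0),full_matrices=False)[2][2];print("top z",np.percentile(A[:,2],[10,50,90]).round(4),"expect .1885",len(A),v.round(3))
```

```text
[-0.61006358 -0.09107837  0.23765397] [ 0.6   0.72 -0.14  1.97 -0.86  1.09  1.73]
scene rim 322 [-0.0328205  0.0326537] [-0.04297437  0.03881236] 0.00025303838572954057
top z [0.0882 0.0893 0.0904] expect .1885 408 [ 0.002 -0.002 -1.   ]
top rim 187 [-0.03326753  0.03089609] [-0.03779258  0.04202053] 0.0003468274961636253
top z [0.0878 0.0896 0.0912] expect .1885 337 [-0.013 -0.003  1.   ]
wrist rim 10 [-0.03029208  0.02868792] [0.04313624 0.04411334] 0.00034314565602592027
top z [0.0901 0.0909 0.0917] expect .1885 3251 [ 0.011 -0.003 -1.   ]
```

View pics/scene5.png

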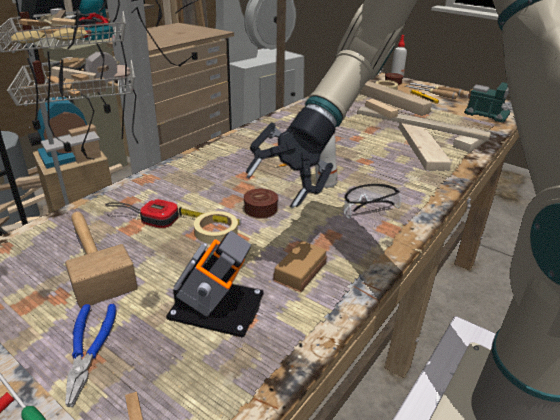

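The scene view shows the pack standing in the bay at about (232,250), released, with the bystanders undisturbed. After release its top is where it was when it bottomed under the push, about 50 mm out of the rim, so it hasn't sprung back. I'm handing the job in.

```bash
python3 -c "
from bench import arm, optics, job_done
print(job_done())"
```

```text
the job is handed in; nothing more can be done
None
```

The battery pack is in the dock bay and released, seated on the floor as near as the cameras can tell (top about 51 mm out of the rim against 50 mm). The bystanders looked undisturbed, and I handed the job in at about 21 s; no verdict came back.

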